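# Find the marked slope on a half-log with the angle gauge and hold it there

### The job

Pick up the angle gauge by its red handle and press it level onto the top of the half-log, its dial facing along the log, until its sprung foot goes part of the way in. Then, with the foot still pressed flat on the bark, rock the gauge over sideways until the swinging pointer settles on the orange mark. The job ends with the gauge still held there, gripped, motionless and its foot pressed about half-way in, so that the spot can be pencilled; be gentle and leave the bowl, bottle and chuck where they are.

Things in the scene. Friction and masses are not known exactly. Their poses are not given: they have to be found in the camera images.
- gauge_handle (a point): centre of the loose gauge's red handle, a block 30 x 30 x 45 mm (x, y, z), 124 mm above the sole with the foot out. Below it the grey housing, 28 mm (x) by 84 mm (y), from 102 to 22 mm above the sole, then the steel foot. 0.25 to 0.45 kg in all; starts upright on the bench. Axes: x normal to the two white dials (one on each flat face, both alike), y along the width, z up.
- gauge_sole (a point): middle of the underside of the gauge's steel foot plate, 40 mm (x) by 64 mm (y), 8 mm thick; flat; axes parallel to the gauge's
- foot (a joint): how far the sprung foot is pushed up into the gauge, m: 0 fully out, 0.012 at the stop. It begins to move at about 5 N and takes 0.3 N more per mm (6.8 N half-way).
- pointer (a joint): angle of the black pointer in the gauge, rad. It hangs plumb from a pivot 90 mm above the sole, 56 mm long, and swings about the gauge's x; 0 is at the blue zero line (gauge level); positive: tip towards the gauge's +y, as when the gauge's top leans over to its +y. It settles in about 0.5 s.
- mark (a joint): angle of the orange mark on the dial, measured like the pointer's, rad: preset anew each time between 0.2 and 0.45, on the +y side, and stays put. The mark is a radial orange stripe from the pivot, 4 mm wide, ending in a block 7 mm wide near the pointer's tip, 4 degrees to either side of its middle.
- pointer_tip (a point): tip of the pointer; its z axis runs along the pointer
- mark_band (a point): middle of the orange mark's end block, 50 mm from the pivot; its z axis points from the mark to the pivot
- log_top (a point): middle of the top line of the fixed half-log, bark side up: a round of radius 45 mm and 110 mm long, its axis along this frame's x, level; the top is 60 mm above the bench. It is screwed to a plywood base 130 x 130 x 12 mm. z up.
- log_axis (a point): centre of the log's rounding, 45 mm straight below log_top, on the log's axis (x)
- bowl: turned wooden bowl, 120 mm across, 50 mm high, loose; a bystander
- glue: yellow glue bottle, 52 mm across, 130 mm high, loose; a bystander
- chuck: steel lathe chuck, 90 mm across, about 55 mm high, loose; a bystander

How it is judged:
On the way, in this order (a step that is already met when the one before it is completed fails the run):
1. the gauge, gripped, is pressed level on top of the log: foot at least 2 mm in, pointer within 6 degrees of zero (value of joint foot above 0.002 m and contact force between gauge and log above 1 N and value of joint pointer between -0.105 and 0.105 rad and contact force between the fingers and gauge above 1 N), for 0.2 s.
2. the gauge is rocked until the pointer rests inside the orange mark, foot pressed on the bark (value of joint foot above 0.002 m and contact force between gauge and log above 1 N and angle between the z axis of pointer_tip and the z axis of mark_band, either way round below 0.07 rad), for 0.3 s.
At the end, for the whole second after the job is handed in: gauge gripped and still; sole flat (not on its edge) on the bark within 50 mm of the log's middle; foot 2.5 to 10 mm in; dial facing along the log within 14 degrees; pointer at rest within 4 degrees of the mark's middle (angle between the z axis of pointer_tip and the z axis of mark_band, either way round below 0.07 rad and velocity of joint pointer between -0.2 and 0.2 rad/s and value of joint foot between 0.0025 and 0.01 m and contact force between gauge and log above 2 N and contact force between the fingers and gauge above 1 N and z of log_axis in the frame of gauge_sole between -0.049 and -0.041 m and y of log_axis in the frame of gauge_sole between -0.031 and 0.031 m and x of gauge_sole in the frame of log_axis between -0.05 and 0.05 m and angle between the x axis of gauge_sole and the x axis of log_axis, either way round below 0.25 rad and linear speed of gauge below 0.02 m/s); the arm keeps its last pose, push and grip.
It fails at once if the gauge is pressed on the log with more than 30 N (contact force between gauge and log above 30 N).
It fails at once if the bowl is moved by more than 30 mm (distance of bowl from where it was at the start of the episode above 0.03 m).
It fails at once if the glue bottle is moved by more than 30 mm (distance of glue from where it was at the start of the episode above 0.03 m).
It fails at once if the chuck is moved by more than 30 mm (distance of chuck from where it was at the start of the episode above 0.03 m).
It also fails if it takes over 42 s, if anything falls off the work surface, if the arm or the gripper's body presses on something with over 40 N, if the wrist force passes 120 N, or if a joint passes its speed limit or range.

### The arm

A 6-joint arm with a two-finger parallel gripper is mounted at the origin on the work surface. World frame = base frame: x ahead of the robot, y to its left, z up, the work surface at z = 0. Lengths are in m, angles in rad, forces in N, time in s.
With the tool pointing down it reaches from about 0.35 to 0.775 m from the base axis. Payload 7.3 kg.
Tool frame: the origin (TCP) lies midway between the tips of the shut fingers; the grasp point (between the pads) lies 19 mm behind it (robot.tcp_to_grasp is the distance from the TCP to the grasp point, in m); x points along the fingers, z is the direction in which the jaws open and shut, and the axes are right-handed (so a half turn about x gives the same grasp; the last joint's range is limited). The gripper opens to 92 mm and grips with 3 to 60 N. Pads are 19 mm wide; open, the fingers measure 130 mm over their backs; the gripper's body (75 mm by 190 mm) begins 47 mm behind the grasp point.
Start: joints at [-1.314, 0.342, 1.524, -0, 1.275, -0.146], TCP at [0.206, -0.483, 0.227] pointing down, gripper open.
Joint ranges: [-2.53, 2.53], [-0.77, 2.02], [0.04, 2.7], [-1, 4.14], [0.28, 2.66], [-3.11, 3.11]. Speed limits (rad/s): [2.57, 2.57, 3.14, 3.14, 3.14, 3.14].

### API

Orientations are given as [roll, pitch, yaw] about the fixed x, y, z axes, in that order (R = Rz(yaw) Ry(pitch) Rx(roll)).
In Python, from cell import robot gives the robot as it stands.
- The arm moves only by the tool move_arm, never from a script. Its argument "deltas" is a list of rows, each an object with "dp": the shift along the tool's x, y, z in m, a list of three; "turn": the turn, a rotation vector about the tool's x, y, z in degrees, a list of three. A call has 1 to 10 rows; each row is the pose to reach, as a shift and turn from the pose commanded when the call began, along the tool's axes at that moment; what a row does not reach only later rows make up. A row lasts 1/10 s, in which the tool goes at most 50 mm and 8.59 degrees, less where a joint would pass 70% of its speed; a pose out of reach is approached as far as the arm can. A call with a gripper value outside its range is refused whole. "hand" is the finger opening in m, from 0 to 0.0918, set as the call begins (left out, the last holds). The fingers move at their own pace and stop on an object; "squeeze" is the grip in N (left out, the last holds). Time passes only in rows, so rows that repeat a pose let the fingers close. It gives the time, the measured TCP pose, the force and the opening at its end, in the units of the state.
- robot.observe(): the state, without advancing time (a new reading comes with each control period).
- robot.read_camera(name): name is "side" or "top" or "wrist"; returns (picture, depth): 480x640x3 uint8, red, green, blue; 480x640 float32, m along the optical axis (not along the pixel's ray), 0 where there is no reading.
- robot.camera_info(name): a dict with "fx", "fy", "cx", "cy" (pixels), "R" (3x3) and "t" (3): a world point X has camera coordinates R X + t. Camera axes: x right, y down, z forward; pixel columns grow to the right and rows downward; lengths in m; the calibration is good to about 2 mm. A picture is of the moment at which its call begins: read the wrist's pose just before it. camera_info takes no time and is no camera call; for the wrist camera it gives the pose at the moment of the call.
- robot.hand_in(): hands the job in, once; it reports no verdict.
The state is a dict: "time": time; "qpos": joint angles; "qvel": joint speeds; "joint_efforts": joint torques, N m; "tool_pos": TCP position; "tool_rot": TCP orientation; "contact_force": force on the tool from outside, world axes, zero at the start; "torque": the same for the moment, N m; "opening": finger opening in m.
Only numpy, scipy, OpenCV 4.12 (cv2) and the standard library are available. Lean on these libraries where they do the work, as an engineer would, in place of code of your own. Each camera call takes 0.05 s, during which the arm holds its last target.

## Working session

There is one attempt and no reset: what is moved stays moved. The work goes in short steps, Python scripts to look and compute and a tool call to move; the robot and the scene stay as the last step left them, time stands still between calls to the robot, and variables do not carry over. Pictures are saved under pics/ and viewed, and the job is handed in when it is done.

Besides the shell and the picture viewer there is one more tool, called after "Call:" as a command line: name --argument value ..., lists and objects as JSON in quotes. move_arm: Moves the arm, as the interface text tells. Its arguments: {"type":"object","properties":{"deltas":{"type":"array"},"hand":{"type":"number"},"squeeze":{"type":"number"}},"required":["deltas"]}

```bash
mkdir -p pics; ls
cat > h.py <<'E'
import numpy as np, cv2
from cell import robot
from scipy.spatial.transform import Rotation as Rn
def snap(n,f):
    info=robot.camera_info(n); p,d=robot.read_camera(n)
    cv2.imwrite('pics/'+f+'.png',p[:,:,::-1]); np.savez('pics/'+f+'.npz',p=p,d=d,**{k:np.array(v) for k,v in info.items()})
    return p,d,info
def pts(d,i):
    v,u=np.mgrid[0:480,0:640]
    c=np.stack([(u-i['cx'])/i['fx']*d,(v-i['cy'])/i['fy']*d,d],-1)
    return (c-np.array(i['t']))@np.array(i['R'])
E
python3 - <<'E'
from h import *
for n in('side','top'):
    p,d,i=snap(n,n+'0'); print(n,i)
s=robot.observe();print(s)
E
```

```text
pics
side {'fx': 469.08378968834506, 'fy': 469.08378968834506, 'cx': 324.5310176548556, 'cy': 233.0846255005737, 'R': array([[-0.91326115, -0.40736595, -0.00265681],
       [-0.29488998,  0.66557618, -0.68560065],
       [ 0.28105866, -0.62534897, -0.727973  ]]), 't': array([0.55011611, 0.24575229, 1.0600561 ])}
top {'fx': 445.9571174268265, 'fy': 445.9571174268265, 'cx': 319.69013130761135, 'cy': 237.26910186387119, 'R': array([[ 2.39211202e-02, -9.99712434e-01,  1.68213571e-03],
       [-9.96066845e-01, -2.39774144e-02, -8.52990318e-02],
       [ 8.53148359e-02,  3.64928785e-04, -9.96353976e-01]]), 't': array([-0.01623215,  0.64074091,  1.27600035])}
{'time': 0.1, 'qpos': array([-1.31400361e+00,  3.42644773e-01,  1.52489465e+00,  4.13308020e-06,
        1.27537477e+00, -1.45982412e-01]), 'qvel': array([ 0.00036569, -0.00186915, -0.00225267,  0.00051005,  0.00064635,
       -0.00037682]), 'joint_efforts': array([ 1.21259967e-03, -4.32006848e+01, -2.44693476e+01,  7.18639302e-02,
        5.26133215e-02, -4.95519964e-05]), 'tool_pos': array([ 0.20572792, -0.48263985,  0.22612811]), 'tool_rot': array([2.99261945, 1.56947479, 1.82459705]), 'contact_force': array([-0.96740316, -0.43541143, -0.08997643]), 'torque': array([0.00267889, 0.03425535, 0.02645647]), 'opening': 0.09173685947709566}
```

View pics/side0.png

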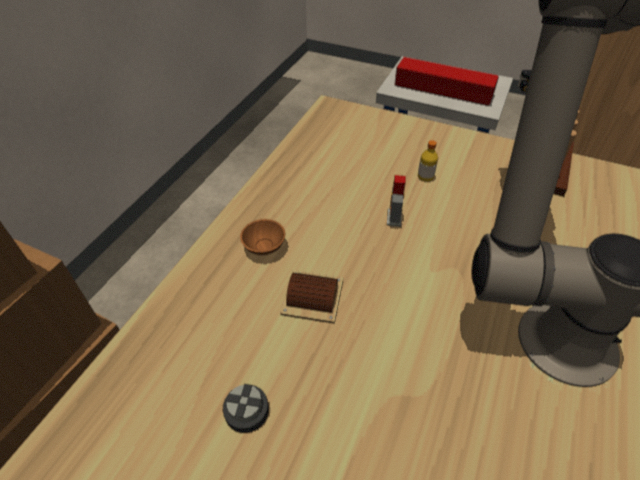

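View pics/top0.png

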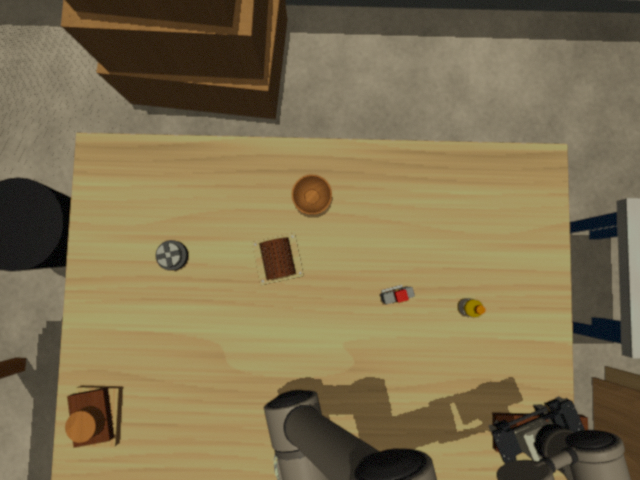

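The side view shows the gauge at (397,205), the log at (312,292), the bowl at (264,240), the chuck at (246,407) and the bottle at (429,160). In the top view the gauge handle is at (402,295) and the log at (278,258).

Run:
```python
import numpy as np,cv2
from h import pts
for n in('side0','top0'):
    z=np.load('pics/%s.npz'%n); i={k:z[k] for k in('fx','fy','cx','cy','R','t')}
    p=z['p'];d=z['d'].astype(float);P=pts(d,i);hsv=cv2.cvtColor(p,cv2.COLOR_RGB2HSV)
    box={'side0':[(380,170,415,230),(275,265,350,325)],'top0':[(370,275,425,312),(245,228,308,288)]}[n]
    def sub(m,b):
        o=np.zeros_like(m);x0,y0,x1,y1=b;o[y0:y1,x0:x1]=m[y0:y1,x0:x1];return o&(d>0)
    print(n)
    red=sub(((hsv[...,0]<6)|(hsv[...,0]>174))&(hsv[...,1]>180)&(hsv[...,2]>100),box[0])
    r=P[red];print('red',len(r),r.mean(0),r.min(0),r.max(0))
    top=r[r[:,2]>r[:,2].max()-.008];print(' top',len(top),top.mean(0),np.ptp(top,0))
    if len(top)>5: print(cv2.minAreaRect((top[:,:2]*1000).astype(np.float32)))
    g=P[sub(P[...,2]>0.012,box[0])]; print('gauge all',cv2.minAreaRect((g[:,:2]*1000).astype(np.float32)),g[:,2].max())
    for lo,hi in((.03,.09),(.085,.11),(.01,.03)):
        q=P[sub((P[...,2]>lo)&(P[...,2]<hi),box[0])]
        if len(q)>5:print(lo,hi,len(q),cv2.minAreaRect((q[:,:2]*1000).astype(np.float32)))
    for lo,hi in((.022,.08),(.045,.08),(.055,.08),(.008,.08)):
        q=P[sub((P[...,2]>lo)&(P[...,2]<hi),box[1])]
        c=q.mean(0);w,v=np.linalg.eigh(np.cov(q[:,:2].T))
        print('log',lo,len(q),c,np.sqrt(w*12),np.degrees(np.arctan2(v[1],v[0])),cv2.minAreaRect((q[:,:2]*1000).astype(np.float32)),q[:,2].max())
```

```text
side0
red 70 [ 0.48448305 -0.21797794  0.14489712] [ 0.46963868 -0.23749168  0.14074258] [ 0.49899178 -0.20349284  0.14863634]
 top 70 [ 0.48448305 -0.21797794  0.14489712] [0.0293531  0.03399884 0.00789376]
((485.6403503417969, -218.68795776367188), (25.78757095336914, 32.1779899597168), 15.430171966552734)
gauge all ((484.27313232421875, -216.82516479492188), (33.8140983581543, 87.88224029541016), 13.43371295928955) 0.14863634034741682
0.03 0.09 205 ((484.1835632324219, -216.88682556152344), (33.611244201660156, 87.80390930175781), 13.43371295928955)
0.085 0.11 162 ((482.5059814453125, -207.30352783203125), (32.880516052246094, 68.54965209960938), 13.29518985748291)
0.01 0.03 25 ((492.5653991699219, -204.69175720214844), (24.228816986083984, 74.56352233886719), 38.30638885498047)
log 0.022 1524 [0.57476023 0.13821293 0.0476903 ] [0.07310261 0.11275335] [ -74.45301472 -164.45301472] ((579.3143310546875, 127.22776794433594), (111.42103576660156, 87.22320556640625), 12.989310264587402) 0.062311736032471615
log 0.045 1007 [0.57779266 0.12948429 0.0541586 ] [0.05842502 0.11085713] [ -76
[... 1599 characters left out ...]
5657653809) 0.06715066329303536
log 0.045 892 [0.57629045 0.12234229 0.05526803] [0.06614085 0.11014573] [ -75.47858643 -165.47858643] ((576.634765625, 121.77455139160156), (111.38679504394531, 72.0125961303711), 14.897772789001465) 0.06715066329303536
log 0.055 506 [0.57622968 0.12228754 0.05883149] [0.04084281 0.10911013] [ -76.71500737 -166.71500737] ((576.7991943359375, 121.3189697265625), (109.91452026367188, 50.743831634521484), 13.02109432220459) 0.06715066329303536
log 0.008 1878 [0.57515399 0.12066447 0.03623203] [0.12690311 0.12762665] [ -63.95996888 -153.95996888] ((577.364990234375, 122.621337890625), (145.58743286132812, 145.2144317626953), 5.222133159637451) 0.06715066329303536
```

Run:
```python
import cv2
a=cv2.imread('pics/side0.png')[160:330,260:440]
b=cv2.imread('pics/top0.png')[220:320,240:430]
cv2.imwrite('pics/c1.png',cv2.resize(a,None,fx=3.5,fy=3.5,interpolation=cv2.INTER_CUBIC))
cv2.imwrite('pics/c2.png',cv2.resize(b,None,fx=4,fy=4,interpolation=cv2.INTER_CUBIC))
```

```text
(no output)
```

View pics/c1.png

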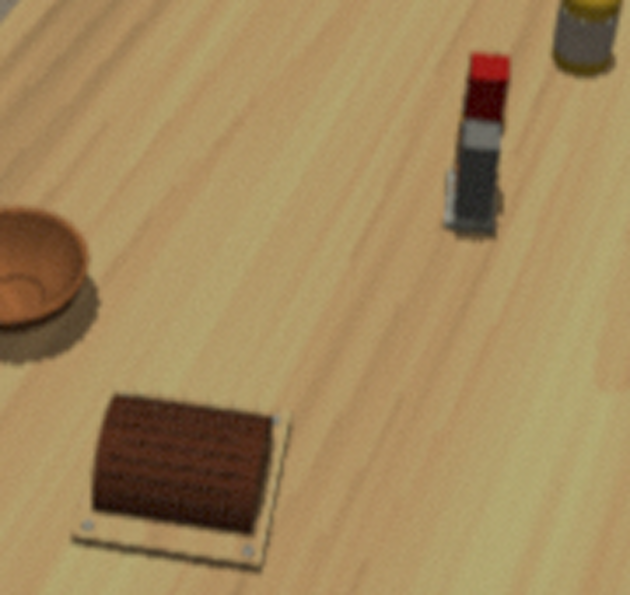

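View pics/c2.png

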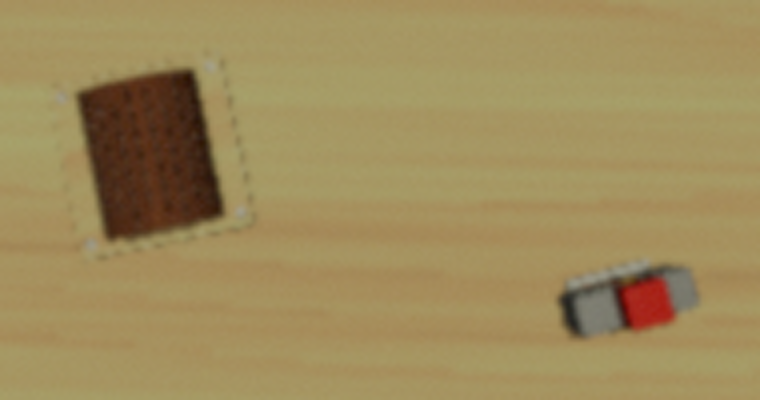

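Run:
```python
from h import *
for n in('side','top'):
    i=robot.camera_info(n);print(n,-i['R'].T@i['t'])
s=robot.observe();T=Rn.from_euler('xyz',s['tool_rot']).as_matrix();print('tool',np.round(T,4))
p,d,i=snap('wrist','w0');c=-i['R'].T@i['t'];print(c,i, 'cam in tool',T.T@(c-s['tool_pos']),'axes in tool\n',np.round(i['R']@T,3))
```

```text
side [0.27693161 0.72343669 0.9416417 ]
top [ 0.5297473  -0.00132982  1.32602991]
tool [[-3.00e-04  9.20e-01  3.92e-01]
 [ 1.30e-03  3.92e-01 -9.20e-01]
 [-1.00e+00  2.00e-04 -1.30e-03]]
[ 0.28312125 -0.45093727  0.38480414] {'fx': 341.35455430695265, 'fy': 341.35455430695265, 'cx': 316.87269744813756, 'cy': 235.61160051542484, 'R': array([[ 0.39183098, -0.92003597, -0.00151403],
       [-0.87542805, -0.37333826,  0.3069923 ],
       [-0.2830092 , -0.11896367, -0.9517108 ]]), 't': array([-0.52523159, -0.03863176,  0.39270302])} cam in tool [-0.15866102  0.08365774  0.00096299] axes in tool
 [[ 0.    -0.     1.   ]
 [-0.307 -0.952 -0.   ]
 [ 0.952 -0.307 -0.   ]]
```

View pics/w0.png

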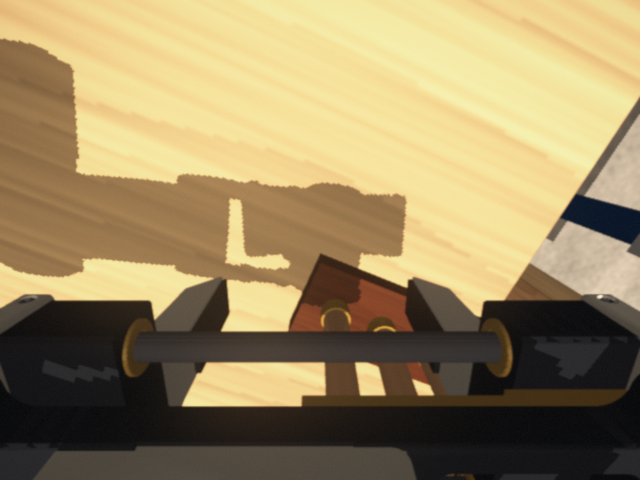

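```bash
cat >> h.py <<'E'
def to(pos,R):
    s=robot.observe();T=Rn.from_euler('xyz',s['tool_rot']).as_matrix()
    print('t',s['time'],'dp',np.round(T.T@(np.array(pos)-s['tool_pos']),4),'turn',np.round(np.degrees(Rn.from_matrix(T.T@R).as_rotvec()),2),'F',np.round(s['contact_force'],2),'op',s['opening'])
def down(yaw,lean=0):
    # lean: tip the gauge's top toward world left (-tool z side is +y world)
    a=np.radians(yaw);c,sn=np.cos(a),np.sin(a)
    return np.array([[0,c,sn],[0,sn,-c],[-1,0,0]])
E
python3 - <<'E'
from h import *
to([.4825,-.2188,.26],down(14))
E
```

```text
t 0.15 dp [-0.0336  0.3581 -0.1343] turn [ 9.08 -0.06 -0.  ] F [-0.24 -0.13 -0.53] op 0.09193290614351898
```

Call:
move_arm --deltas '[{"dp":[-0.02,0.02,-0.008],"turn":[1,0,0]},{"dp":[-0.034,0.06,-0.022],"turn":[2,0,0]},{"dp":[-0.034,0.105,-0.039],"turn":[3,0,0]},{"dp":[-0.034,0.15,-0.056],"turn":[4,0,0]},{"dp":[-0.034,0.195,-0.073],"turn":[5,0,0]},{"dp":[-0.034,0.24,-0.09],"turn":[6,0,0]},{"dp":[-0.034,0.285,-0.107],"turn":[7,0,0]},{"dp":[-0.034,0.325,-0.122],"turn":[8,0,0]},{"dp":[-0.034,0.35,-0.131],"turn":[9,0,0]},{"dp":[-0.034,0.358,-0.134],"turn":[9.1,0,0]}]'

```text
time: 1.15
tool_pos: [0.4841, -0.2172, 0.2603]
tool_rot: [-3.115, 1.57, 1.845]
contact_force: [-0.1, -1.1, -0.4]
opening: 0.0917
```

Run:
```python
from h import *
p,d,i=snap('wrist','w1');s=robot.observe()
P=pts(d.astype(float),i);hsv=cv2.cvtColor(p,cv2.COLOR_RGB2HSV)
m=((hsv[...,0]<6)|(hsv[...,0]>174))&(hsv[...,1]>180)&(hsv[...,2]>100)&(d>0)
r=P[m];t=r[r[:,2]>.143]
print(len(r),r.mean(0),'top',len(t),t.mean(0),cv2.minAreaRect((t[:,:2]*1000).astype(np.float32)),np.ptp(t,0),np.median(t[:,2]))
v,u=np.nonzero(m);print(u.min(),u.max(),v.min(),v.max())
g=P[(P[...,2]>.09)&(P[...,2]<.108)&(abs(P[...,0]-.4825)<.08)&(abs(P[...,1]+.2188)<.07)]
print('housing',len(g),cv2.minAreaRect((g[:,:2]*1000).astype(np.float32)),np.median(g[:,2]))
print(s['tool_pos']);to([.4825,-.2188,.112],down(14))
```

```text
1073 [ 0.48371229 -0.2218824   0.14758802] top 1073 [ 0.48371229 -0.2218824   0.14758802] ((483.470458984375, -221.97735595703125), (28.50747299194336, 28.033153533935547), 17.192020416259766) [0.03336787 0.03374922 0.00454243] 0.14759742180751972
304 338 217 249
housing 1742 ((484.99432373046875, -220.69700622558594), (31.587234497070312, 83.19685363769531), 16.287269592285156) 0.10229668600524734
[ 0.48390599 -0.21751029  0.26029837]
t 1.2 dp [ 0.1483 -0.0017  0.001 ] turn [ 0.15 -0.04  0.01] F [-1.14  1.64  0.19] op 0.09158342886368386
```

View pics/w1.png

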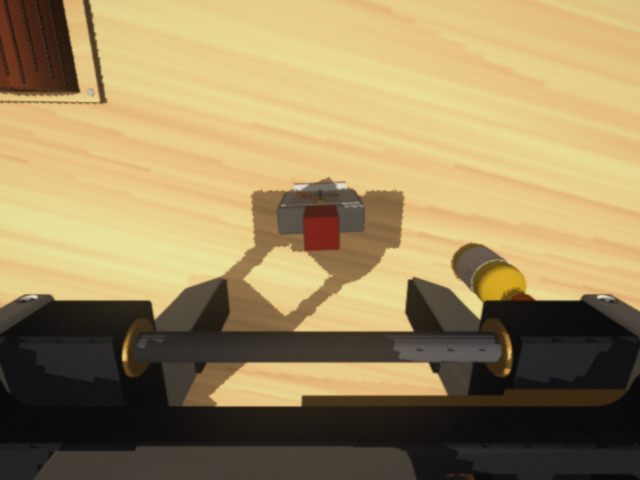

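Run:
```python
import numpy as np,cv2
from h import pts
z=np.load('pics/top0.npz'); i={k:z[k] for k in('fx','fy','cx','cy','R','t')}
P=pts(z['d'].astype(float),i)
b=P[295:322,460:490].reshape(-1,3);b=b[b[:,2]>.05];print('bottle',b.mean(0),b.min(0),b.max(0))
b=P[170:222,285:338].reshape(-1,3);b=b[b[:,2]>.03];print('bowl',b.min(0),b.max(0))
a=cv2.imread('pics/w1.png')[160:270,240:400];cv2.imwrite('pics/w1c.png',cv2.resize(a,None,fx=5,fy=5,interpolation=cv2.INTER_CUBIC))
```

```text
bottle [ 0.45165992 -0.4204737   0.10383534] [ 0.4236175  -0.45452026  0.05008748] [ 0.5297473  -0.00132982  1.32602991]
bowl [ 0.5297473  -0.03095859  0.03002145] [0.82372539 0.08550241 1.32602991]
```

View pics/w1c.png

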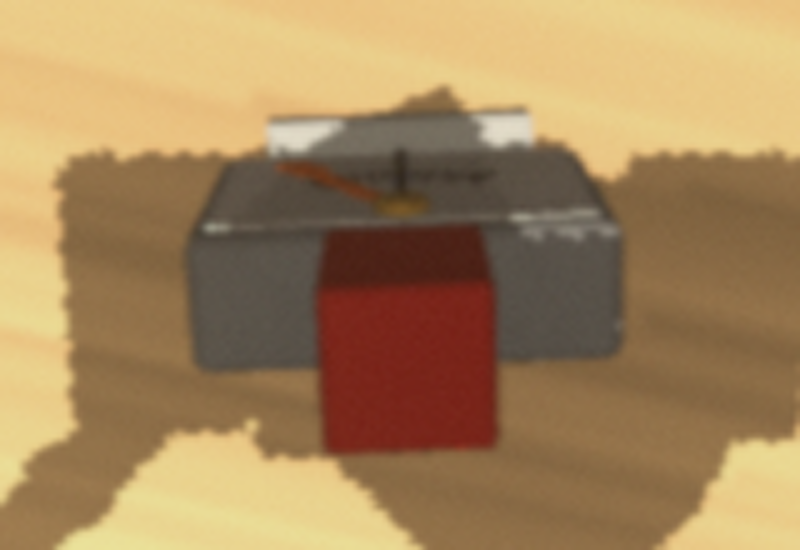

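The mark stripe runs to the left of the plumb pointer, so the gauge's +y is tool −z. The gauge is yawed about 2° relative to the tool, at roughly 16°.

Call:
move_arm --deltas '[{"dp":[0.01,-0.001,0.002],"turn":[-1,0,0]},{"dp":[0.035,-0.001,0.002],"turn":[-1.9,0,0]},{"dp":[0.065,-0.001,0.002],"turn":[-1.9,0,0]},{"dp":[0.095,-0.001,0.002],"turn":[-1.9,0,0]},{"dp":[0.12,-0.001,0.002],"turn":[-1.9,0,0]},{"dp":[0.138,-0.001,0.002],"turn":[-1.9,0,0]},{"dp":[0.146,-0.001,0.002],"turn":[-1.9,0,0]},{"dp":[0.148,-0.001,0.002],"turn":[-1.9,0,0]},{"dp":[0.148,-0.001,0.002],"turn":[-1.9,0,0]}]'

```text
time: 2.1
tool_pos: [0.4819, -0.2224, 0.113]
tool_rot: [0.34, 1.57, -0.954]
contact_force: [-0.3, -0.1, 1.5]
opening: 0.0917
```

Run:
```python
from h import *
p,d,i=snap('wrist','w2');to([.4833,-.22,.112],down(16))
a=cv2.imread('pics/w2.png')[180:340,200:440];cv2.imwrite('pics/w2c.png',cv2.resize(a,None,fx=3.3,fy=3.3,interpolation=cv2.INTER_CUBIC))
```

```text
t 2.15 dp [ 0.0015  0.0016 -0.0019] turn [-0.15  0.07 -0.05] F [-0.19 -0.31 -0.34] op 0.09154213602821339
```

View pics/w2c.png

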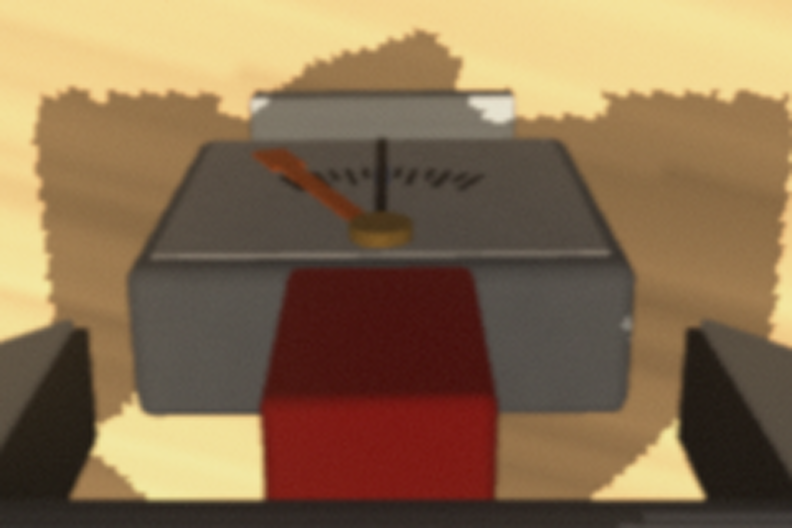

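The close view shows the pointer plumb at crop u=381, the brass pivot at (380,229) and the orange block at about (275,157). The fingers stand clear on both sides of the handle.

```bash
cat >> h.py <<'E'
def dial(f,yaw=16,c=(.4825,-.2215),off=.015,lean=0):
    z=np.load('pics/%s.npz'%f); i={k:z[k] for k in('fx','fy','cx','cy','R','t')};p=z['p']
    hsv=cv2.cvtColor(p,cv2.COLOR_RGB2HSV).astype(int);H,S,V=hsv[...,0],hsv[...,1],hsv[...,2]
    box=np.zeros(H.shape,bool);box[215:262,225:370]=1
    masks={'orange':box&(H>=5)&(H<=14)&(S>150)&(V>90),'pivot':box&(H>=15)&(H<=24)&(S>130)&(V<190)}
    a=np.radians(yaw);n=np.array([np.cos(a),np.sin(a),0]);e=np.array([-np.sin(a),np.cos(a),0])
    C=-i['R'].T@i['t'];c0=np.array([c[0],c[1],0]);out={}
    def cast(u,v):
        r=np.stack([(u-i['cx'])/i['fx'],(v-i['cy'])/i['fy'],np.ones(len(u))],-1)@i['R']
        k=((c0+off*n-C)@n)/(r@n);X=C+r*k[:,None];return np.stack([(X-c0)@e,X[:,2]],-1)
    return {k:(cast(np.nonzero(m)[1].astype(float),np.nonzero(m)[0].astype(float)),np.nonzero(m)) for k,m in masks.items()},cast
E
python3 - <<'E'
from h import *
z=np.load('pics/w2.npz');p=z['p']
hs=cv2.cvtColor(p,cv2.COLOR_RGB2HSV)
for (u,v) in [(275,157),(320,190),(360,232),(380,240)]:
    print(hs[180+int(v/3.3),200+int(u/3.3)])
for c in[(.4825,-.2215),(.4845,-.221),(.4805,-.222)]:
    o,cast=dial('w2',c=c)
    piv=o['pivot'][0];org=o['orange'][0];
    print(len(piv),len(org),'pivot',piv.mean(0),piv.min(0),piv.max(0))
    print(' pointer',cast(np.array([200+381/3.3]*2),np.array([180+142/3.3,180+205/3.3])))
    pc=piv.mean(0);q=org-pc;r=np.hypot(*q.T);print(' r max',r.max())
    for lo,hi in((.012,.04),(.042,.06),(.012,.06)):
        w=q[(r>lo)&(r<hi)];m=w.mean(0);print(lo,len(w),m,np.degrees(np.arctan2(m[0],-m[1])),end=' ')
        vx=cv2.fitLine(w.astype(np.float32),cv2.DIST_L2,0,1e-5,1e-5).ravel();print(np.degrees(np.arctan(vx[0]/-vx[1])))
E
```

```text
[ 10 190 106]
[ 10 197 106]
[ 18 167  98]
[ 18 171 125]
167 180 pivot [-0.0004875   0.08661621] [-0.00577661  0.07746296] [0.00473569 0.09431511]
 pointer [[-0.00063457  0.03099579]
 [-0.0007912   0.07399336]]
 r max 0.05601836229792991
0.012 97 [ 0.01168389 -0.02209397] 27.871101155924947 25.23512
0.042 63 [ 0.02199629 -0.04356164] 26.79132801917951 21.392057
0.012 168 [ 0.01588819 -0.0308327 ] 27.262189019768947 25.467031
167 180 pivot [-0.00045667  0.09222747] [-0.00558544  0.08335169] [0.00460819 0.09969298]
 pointer [[-0.00059928  0.03829312]
 [-0.00075116  0.07998726]]
 r max 0.05432022064295444
0.012 98 [ 0.01177632 -0.02231977] 27.81694654314941 25.419817
0.042 57 [ 0.02153549 -0.04285671] 26.679519930054234 23.45184
0.012 165 [ 0.01558051 -0.03025788] 27.245022044876237 25.450115
167 180 pivot [-0.00051834  0.08100496] [-0.00596778  0.07157424] [0.00486319 0.08893724]
 pointer [[-0.00066986  0.02369845]
 [-0.00083124  0.06799945]]
 r max 0.05771650395290533
0.012 95 [ 0.01167146 -0.02192742] 28.02533524564981 25.743353
0.042 68 [ 0.02243556 -0.04437754] 26.81939202012344 21.908504
0.012 170 [ 0.01624642 -0.03151622] 27.270825404903636 25.490274
```

Call:
move_arm --deltas '[{"dp":[0.001,0.001,-0.001],"turn":[0,0,0]},{"dp":[0.001,0.001,-0.001],"turn":[0,0,0]},{"dp":[0.001,0.001,-0.001],"turn":[0,0,0]},{"dp":[0.001,0.001,-0.001],"turn":[0,0,0]},{"dp":[0.001,0.001,-0.001],"turn":[0,0,0]},{"dp":[0.001,0.001,-0.001],"turn":[0,0,0]}]' --hand 0.0 --squeeze 45

```text
time: 2.75
tool_pos: [0.4829, -0.2203, 0.1117]
tool_rot: [0.515, 1.571, -0.778]
contact_force: [-0.0, -0.2, 0.2]
opening: 0.0486
```

Run:
```python
from h import *
s=robot.observe();print(s['tool_pos'],s['opening'],s['contact_force'],s['torque'])
to(s['tool_pos']+[0,0,.10],down(16))
```

```text
[ 0.48286978 -0.22029748  0.1117483 ] 0.04855728718853712 [-0.01124795 -0.15383084  0.21107904] [ 0.01594171  0.03824249 -0.01140751]
t 2.75 dp [-0.1  0.   0. ] turn [-0.12  0.   -0.  ] F [-0.01 -0.15  0.21] op 0.04855728718853712
```

Call:
move_arm --deltas '[{"dp":[0,0,0],"turn":[0,0,0]},{"dp":[0,0,0],"turn":[0,0,0]},{"dp":[0,0,0],"turn":[0,0,0]},{"dp":[0,0,0],"turn":[0,0,0]},{"dp":[0,0,0],"turn":[0,0,0]}]'

```text
time: 3.25
tool_pos: [0.4829, -0.2204, 0.1117]
tool_rot: [0.07, 1.571, -1.224]
contact_force: [0.6, -0.3, -0.3]
opening: 0.0299
```

Call:
move_arm --deltas '[{"dp":[-0.008,0,0],"turn":[0,0,0]},{"dp":[-0.025,0,0],"turn":[0,0,0]},{"dp":[-0.05,0,0],"turn":[0,0,0]},{"dp":[-0.075,0,0],"turn":[0,0,0]},{"dp":[-0.092,0,0],"turn":[0,0,0]},{"dp":[-0.1,0,0],"turn":[0,0,0]},{"dp":[-0.1,0,0],"turn":[0,0,0]}]'

```text
time: 3.95
tool_pos: [0.4831, -0.2204, 0.2125]
tool_rot: [0.738, 1.569, -0.555]
contact_force: [0.7, -0.2, -4.8]
opening: 0.0297
```

Run:
```python
from h import *
p,d,i=snap('wrist','w3');s=robot.observe();print(s['tool_pos'],s['contact_force'],s['opening'])
T=Rn.from_euler('xyz',s['tool_rot']).as_matrix();print(T)
a=cv2.imread('pics/w3.png')[180:340,200:440];cv2.imwrite('pics/w3c.png',cv2.resize(a,None,fx=3.3,fy=3.3,interpolation=cv2.INTER_CUBIC))
# target: sole 15 mm above log top
to([.578,.1230,.06+.02+(.1117)],down(14))
```

```text
[ 0.48258074 -0.22013445  0.21143174] [-0.6854838   0.28307273 -3.52295128] 0.029681030063055832
[[-4.18459446e-04  9.61829334e-01  2.73649697e-01]
 [ 2.07956525e-04  2.73649798e-01 -9.61829374e-01]
 [-9.99999891e-01 -3.45579347e-04 -3.14530029e-04]]
t 4.0 dp [ 0.0198  0.1857 -0.3039] turn [ 1.88 -0.02  0.02] F [-0.69  0.28 -3.52] op 0.029681030063055832
```

View pics/w3c.png

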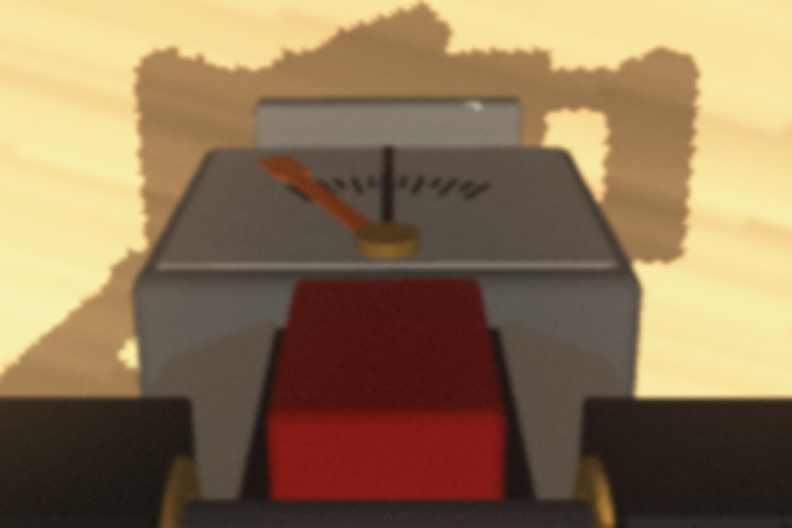

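The gauge is held upright: the pointer sits on zero and the handle is centred between the pads.

Call:
move_arm --deltas '[{"dp":[0,0.008,-0.013],"turn":[0,0,0]},{"dp":[0,0.026,-0.043],"turn":[0.3,0,0]},{"dp":[0,0.049,-0.08],"turn":[0.6,0,0]},{"dp":[0,0.073,-0.12],"turn":[0.9,0,0]},{"dp":[0,0.098,-0.16],"turn":[1.2,0,0]},{"dp":[0,0.122,-0.2],"turn":[1.5,0,0]},{"dp":[0,0.147,-0.24],"turn":[1.8,0,0]},{"dp":[0.005,0.167,-0.273],"turn":[1.9,0,0]},{"dp":[0.012,0.181,-0.296],"turn":[1.9,0,0]},{"dp":[0.019,0.186,-0.304],"turn":[1.9,0,0]}]'

```text
time: 5.0
tool_pos: [0.5778, 0.1267, 0.1909]
tool_rot: [-2.14, 1.568, 2.819]
contact_force: [-0.4, -0.3, -4.5]
opening: 0.0298
```

Call:
move_arm --deltas '[{"dp":[0,0,0],"turn":[0,0,0]},{"dp":[0,0,0],"turn":[0,0,0]},{"dp":[0,0,0],"turn":[0,0,0]},{"dp":[0,0,0],"turn":[0,0,0]}]'

```text
time: 5.4
tool_pos: [0.5787, 0.1217, 0.1932]
tool_rot: [0.957, 1.57, -0.371]
contact_force: [0.5, 0.3, -3.3]
opening: 0.0299
```

Run:
```python
from h import *
p,d,i=snap('side','s1');p,d,i=snap('wrist','w4');s=robot.observe();print(s['tool_pos'],s['contact_force'],s['opening'])
to([.578,.1230,.06+.02+(.1117)],down(14))
a=cv2.imread('pics/s1.png')[190:340,230:400];cv2.imwrite('pics/s1c.png',cv2.resize(a,None,fx=4,fy=4,interpolation=cv2.INTER_CUBIC))
```

```text
[0.57870954 0.12203604 0.19315642] [-0.11937984 -1.75198314 -4.08403389] 0.029653126037770358
t 5.5 dp [ 0.0015 -0.0005 -0.0011] turn [-0.11  0.02 -0.04] F [-0.12 -1.75 -4.08] op 0.029653126037770358
```

View pics/s1c.png

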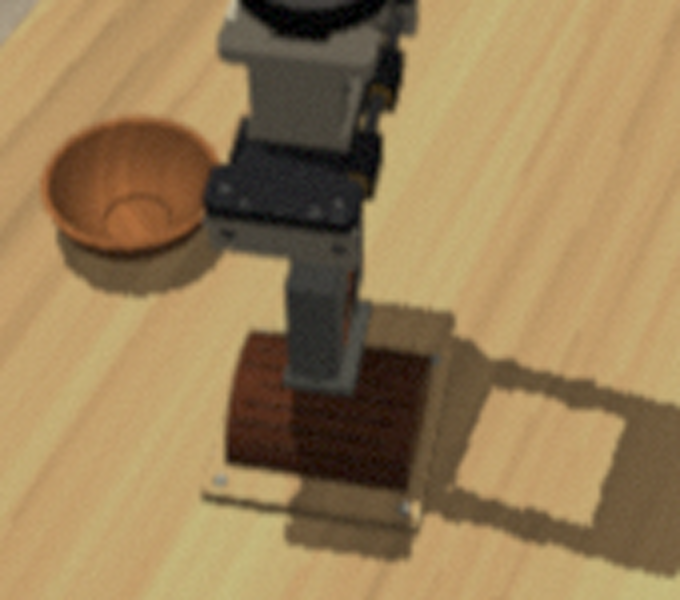

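View pics/w4.png

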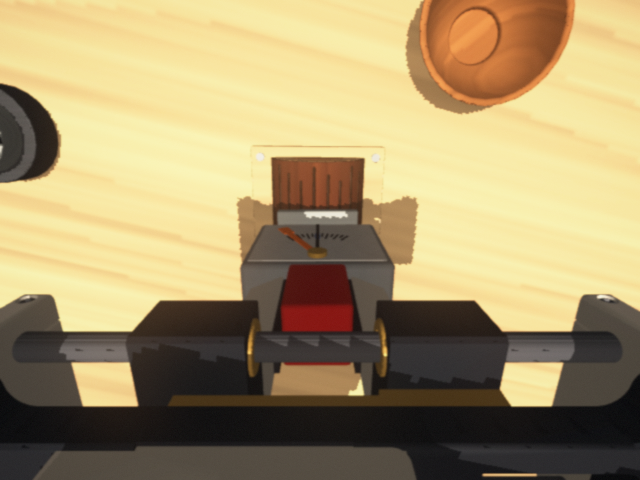

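Call:
move_arm --deltas '[{"dp":[0.005,-0.0005,-0.001],"turn":[0,0,0]},{"dp":[0.01,-0.0005,-0.001],"turn":[0,0,0]},{"dp":[0.014,-0.0005,-0.001],"turn":[0,0,0]},{"dp":[0.017,-0.0005,-0.001],"turn":[0,0,0]},{"dp":[0.019,-0.0005,-0.001],"turn":[0,0,0]},{"dp":[0.021,-0.0005,-0.001],"turn":[0,0,0]},{"dp":[0.023,-0.0005,-0.001],"turn":[0,0,0]},{"dp":[0.024,-0.0005,-0.001],"turn":[0,0,0]},{"dp":[0.024,-0.0005,-0.001],"turn":[0,0,0]}]'

```text
time: 6.4
tool_pos: [0.578, 0.1238, 0.1693]
tool_rot: [1.324, 1.57, -0.003]
contact_force: [-1.6, -0.6, 1.8]
opening: 0.0296
```

Run:
```python
from h import *
s=robot.observe();print(s['time'],s['tool_pos'],s['contact_force'],s['torque'])
to([.578,.1230,.1657],down(14))
```

```text
6.4 [0.57798591 0.12384252 0.16925543] [-1.63984792 -0.57600968  1.80183224] [-0.00294933  0.47933442  0.0023032 ]
t 6.4 dp [ 0.0036 -0.0002  0.0008] turn [-0.02  0.01 -0.05] F [-1.64 -0.58  1.8 ] op 0.02961413855607844
```

Call:
move_arm --deltas '[{"dp":[0.0015,0,0],"turn":[0,0,0]},{"dp":[0.003,0,0],"turn":[0,0,0]},{"dp":[0.004,0,0],"turn":[0,0,0]},{"dp":[0.004,0,0],"turn":[0,0,0]},{"dp":[0.004,0,0],"turn":[0,0,0]},{"dp":[0.004,0,0],"turn":[0,0,0]},{"dp":[0.004,0,0],"turn":[0,0,0]}]'

```text
time: 7.1
tool_pos: [0.578, 0.1238, 0.1648]
tool_rot: [1.146, 1.57, -0.181]
contact_force: [-1.7, 0.4, 3.1]
opening: 0.0297
```

Run:
```python
from h import *
p,d,i=snap('wrist','w5');
s=robot.observe();print(s['time'],s['tool_pos'],s['contact_force'],s['torque'])
a=cv2.imread('pics/w5.png')[140:340,200:440];cv2.imwrite('pics/w5c.png',cv2.resize(a,None,fx=3,fy=3,interpolation=cv2.INTER_CUBIC))
# measure handle z relative: red top
P=pts(d.astype(float),i);hsv=cv2.cvtColor(p,cv2.COLOR_RGB2HSV)
m=((hsv[...,0]<6)|(hsv[...,0]>174))&(hsv[...,1]>150)&(hsv[...,2]>60)&(d>0)
print('red',P[m].max(0),P[m].min(0))
# bark
b=P[160:205,285:350].reshape(-1,3);print('bark z',np.percentile(b[:,2],[5,50,95,99]))
```

```text
7.15 [0.5779643  0.12382444 0.16478709] [-0.66499988  0.15443741  3.92916989] [0.06855743 0.33691484 0.00703197]
red [0.61045811 0.14071567 0.24410144] [0.56078057 0.10590017 0.15758419]
bark z [0.03837572 0.05814828 0.06106965 0.06175946]
```

View pics/w5c.png

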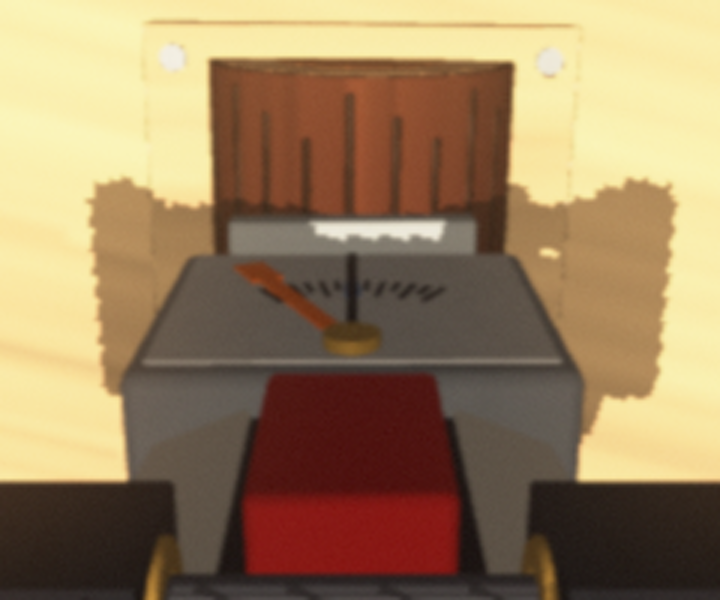

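```bash
cat >> h.py <<'E'
def roll(p1,p0,h1,h0,R=.045):
    f=lambda p,h:np.array([(R+h)*np.sin(p)-R*p*np.cos(p),(R+h)*np.cos(p)+R*p*np.sin(p)])
    return f(np.radians(p1),h1)-f(np.radians(p0),h0)
E
python3 - <<'E'
from h import *
h0=.1048
for k,p in enumerate([1,3,5,7,9,11,13,15,17,18]):
    de,dz=roll(p,0,h0+.0006*min(1,p/8),h0);print(p,'dp',np.round([-dz,0,-de],4),'turn y',-p)
s=robot.observe();print(s['qpos'])
E
```

```text
1 dp [-0.0001  0.     -0.0018] turn y -1
3 dp [-0.0001  0.     -0.0055] turn y -3
5 dp [-0.0001  0.     -0.0092] turn y -5
7 dp [-0.0001  0.     -0.0129] turn y -7
9 dp [ 0.0001  0.     -0.0165] turn y -9
11 dp [ 0.0005  0.     -0.0202] turn y -11
13 dp [ 0.001   0.     -0.0239] turn y -13
15 dp [ 0.0015  0.     -0.0275] turn y -15
17 dp [ 0.0021  0.     -0.0312] turn y -17
18 dp [ 0.0024  0.     -0.033 ] turn y -18
[ 8.14610976e-02  5.14267058e-01  1.42692765e+00 -5.30382196e-05
  1.20008080e+00  1.40830831e+00]
```

Call:
move_arm --deltas '[{"dp":[0,0,-0.0018],"turn":[0,-1,0]},{"dp":[0,0,-0.0055],"turn":[0,-3,0]},{"dp":[0,0,-0.0092],"turn":[0,-5,0]},{"dp":[0,0,-0.0129],"turn":[0,-7,0]},{"dp":[0.0001,0,-0.0165],"turn":[0,-9,0]},{"dp":[0.0005,0,-0.0202],"turn":[0,-11,0]},{"dp":[0.001,0,-0.0239],"turn":[0,-13,0]},{"dp":[0.0015,0,-0.0275],"turn":[0,-15,0]},{"dp":[0.0021,0,-0.0312],"turn":[0,-17,0]},{"dp":[0.0024,0,-0.033],"turn":[0,-18,0]}]'

```text
time: 8.15
tool_pos: [0.5699, 0.1565, 0.1623]
tool_rot: [0.002, 1.254, -1.324]
contact_force: [-0.9, 1.1, 3.6]
opening: 0.0294
```

Call:
move_arm --deltas '[{"dp":[0,0,0],"turn":[0,0,0]},{"dp":[0,0,0],"turn":[0,0,0]},{"dp":[0,0,0],"turn":[0,0,0]},{"dp":[0,0,0],"turn":[0,0,0]},{"dp":[0,0,0],"turn":[0,0,0]}]'

```text
time: 8.65
tool_pos: [0.57, 0.1561, 0.1623]
tool_rot: [0.002, 1.258, -1.325]
contact_force: [0.3, 3.8, 2.8]
opening: 0.0298
```

```bash
cat >> h.py <<'E'
def look(f):
    p,d,i=snap('wrist',f)
    s=robot.observe();print(s['time'],s['tool_pos'],s['contact_force'],s['torque'],s['opening'])
    T=Rn.from_euler('xyz',s['tool_rot']).as_matrix()
    lat=np.array([-np.sin(np.radians(14)),np.cos(np.radians(14)),0])
    up=-T[:,0];print('lean deg',np.degrees(np.arctan2(up@lat,up[2])),'yaw y',np.degrees(np.arctan2(T[1,1],T[0,1])),'ytilt',T[2,1])
    phi=np.arctan2(up@lat,up[2])
    A=np.array([.578,.1230,.015]);q=s['tool_pos']-A;a,b=q@lat,q[2]
    n=np.array([np.sin(phi),np.cos(phi)]);t=np.array([np.cos(phi),-np.sin(phi)])
    print('TCP along n - R (h)',np.array([a,b])@n-.045,'foot ~',.1117-(np.array([a,b])@n-.045),'lateral t',np.array([a,b])@t)
    a=cv2.imread('pics/%s.png'%f)[140:340,200:440];cv2.imwrite('pics/%sc.png'%f,cv2.resize(a,None,fx=3,fy=3,interpolation=cv2.INTER_CUBIC))
E
python3 -c "
from h import *
look('w6')"
```

```text
8.7 [0.56994683 0.15611562 0.16224421] [-0.03430734  4.50085981  2.31322087] [1.2146462  0.22790076 0.0180563 ] 0.02962240316335536
lean deg 17.943433363523592 yaw y 13.961389477461323 ytilt 0.000519957213316935
TCP along n - R (h) 0.10558176886364544 foot ~ 0.006118231136354554 lateral t -0.012940120558231728
```

View pics/w6c.png

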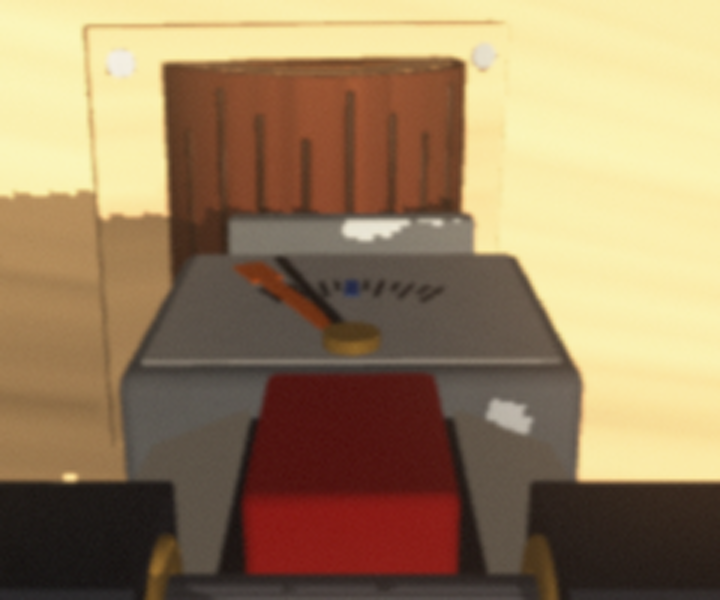

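Run:
```python
from h import *
h0=.1056
c,s=np.cos(np.radians(18)),np.sin(np.radians(18))
for p in [19,20.5,22,23.5,24.5,25]:
    de,dz=roll(p,18,h0,h0)
    # tool x = -(up) = -(s,c) in (e,z); tool z = -(c,-s)
    print(p,'dp',round(-(de*s+dz*c),4),0,round(-(de*c-dz*s),4),'turn',-(p-18))
```

```text
19 dp -0.0002 0 -0.0018 turn -1
20.5 dp -0.0006 0 -0.0046 turn -2.5
22 dp -0.0008 0 -0.0074 turn -4
23.5 dp -0.0011 0 -0.0102 turn -5.5
24.5 dp -0.0012 0 -0.0121 turn -6.5
25 dp -0.0013 0 -0.013 turn -7
```

Call:
move_arm --deltas '[{"dp":[-0.0002,0,-0.0018],"turn":[0,-1,0]},{"dp":[-0.0006,0,-0.0046],"turn":[0,-2.5,0]},{"dp":[-0.0008,0,-0.0074],"turn":[0,-4,0]},{"dp":[-0.0011,0,-0.0102],"turn":[0,-5.5,0]},{"dp":[-0.0012,0,-0.0121],"turn":[0,-6.5,0]},{"dp":[-0.0013,0,-0.013],"turn":[0,-7,0]},{"dp":[-0.0013,0,-0.013],"turn":[0,-7,0]},{"dp":[-0.0013,0,-0.013],"turn":[0,-7,0]},{"dp":[-0.0013,0,-0.013],"turn":[0,-7,0]},{"dp":[-0.0013,0,-0.013],"turn":[0,-7,0]}]'

```text
time: 9.7
tool_pos: [0.5669, 0.1681, 0.1596]
tool_rot: [0.001, 1.135, -1.326]
contact_force: [-0.5, 2.6, 1.8]
opening: 0.0296
```

Run:
```python
from h import *
look('w7')
a=cv2.imread('pics/w7.png')[215:265,265:345];cv2.imwrite('pics/w7d.png',cv2.resize(a,None,fx=10,fy=10,interpolation=cv2.INTER_CUBIC))
```

```text
9.75 [0.566889   0.16815066 0.15958454] [-0.59471354  2.6569791   1.89140435] [0.82105171 0.06564544 0.07201668] 0.02959399080343775
lean deg 24.981150362758896 yaw y 13.961694737388576 ytilt 0.0003641275710232761
TCP along n - R (h) 0.1056950098364212 foot ~ 0.006004990163578791 lateral t -0.01891346019074368
```

View pics/w7c.png

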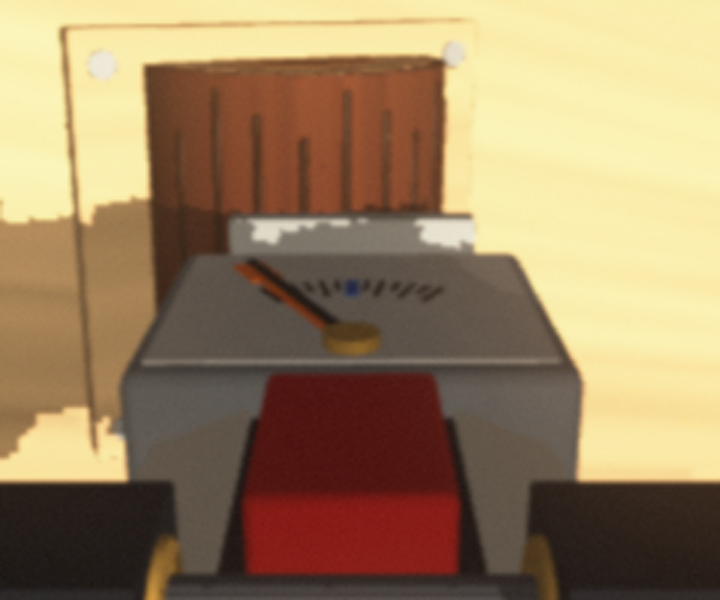

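View pics/w7d.png

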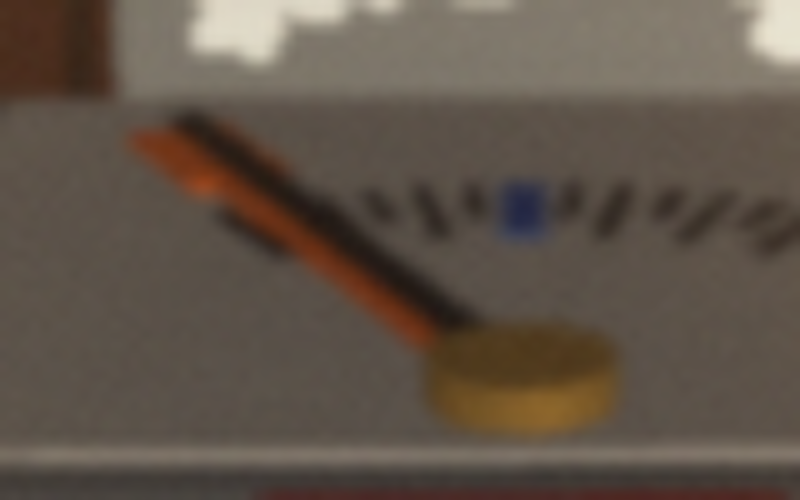

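Run:
```python
from h import *
# camera in tool frame
Rt=np.array([[0,0,1],[-.307,-.952,0],[.952,-.307,0]]);C=np.array([-.15866,.08366,.00096])
def cast(u,v,off):
    z=np.load('pics/w5.npz')
    r=np.stack([(u-z['cx'])/z['fx'],(v-z['cy'])/z['fy'],np.ones(len(u))],-1)@Rt
    k=(off-C[1])/r[:,1];X=C+r*k[:,None];return np.stack([-X[:,2],-X[:,0]],-1) # lateral(+y gauge), up
def line(q,rng=None):
    vx=cv2.fitLine(q.astype(np.float32),cv2.DIST_L2,0,1e-5,1e-5).ravel()
    return np.degrees(np.arctan(-vx[0]/vx[1])),vx[2:]
for f in('w3','w5','w6','w7'):
    z=np.load('pics/%s.npz'%f);hsv=cv2.cvtColor(z['p'],cv2.COLOR_RGB2HSV).astype(int);H,S,V=np.moveaxis(hsv,-1,0)
    m=np.zeros(H.shape,bool);m[222:250,270:330]=1
    org=m&(H>=4)&(H<=14)&(S>150)&(V>80)
    v,u=np.nonzero(org);q=cast(u.astype(float),v.astype(float),.0145)
    print(f,'orange n',len(q),line(q),end=' ')
    # pointer: per row dark minimum, subpixel centroid
    D=z['p'].astype(float).max(-1)
    pu,pv=[],[]
    for r in range(227 if f!='w3' else 227,244):
        row=D[r,270:330]; w=np.clip(62-row,0,None)*(S[r,270:330]<110)
        if w.max()<8: continue
        # keep the blob around the max near expected column
        k=w.argmax();sl=slice(max(0,k-3),k+4);pu.append(270+(np.arange(60)[sl]*w[sl]).sum()/w[sl].sum());pv.append(r)
    q=cast(np.array(pu),np.array(pv,float),.016);print('ptr',list(zip(np.round(pu,1),pv)));print(line(q))
```

```text
w3 orange n 199 (np.float32(24.989204), array([ 0.01370398, -0.05297063], dtype=float32)) ptr [(np.float64(317.3), 227), (np.float64(317.3), 228), (np.float64(317.3), 229), (np.float64(317.3), 230), (np.float64(317.3), 231), (np.float64(317.2), 232), (np.float64(317.0), 233), (np.float64(317.0), 234), (np.float64(317.0), 235), (np.float64(317.0), 236), (np.float64(317.0), 237), (np.float64(317.0), 238), (np.float64(317.0), 239), (np.float64(317.0), 240), (np.float64(317.0), 241), (np.float64(317.0), 242), (np.float64(316.9), 243)]
(np.float32(-0.47479117), array([-0.00111076, -0.05291443], dtype=float32))
w5 orange n 199 (np.float32(25.384148), array([ 0.013714  , -0.05275793], dtype=float32)) ptr [(np.float64(316.8), 227), (np.float64(316.8), 228), (np.float64(316.8), 229), (np.float64(316.8), 230), (np.float64(316.8), 231), (np.float64(316.9), 232), (np.float64(316.9), 233), (np.float64(316.8), 234), (np.float64(316.9), 235), (np.float64(317.0), 236), (np.float64(317.0), 237), (np.float64(316.9), 238), (np.float64(317.0), 239), (np.float64(317.0), 240), (np.float64(317.0), 241), (n
[... 511 characters left out ...]
t64(304.0), 238), (np.float64(305.8), 239), (np.float64(306.6), 240), (np.float64(307.6), 241), (np.float64(308.6), 242), (np.float64(309.7), 243)]
(np.float32(18.79082), array([ 0.00925558, -0.05291443], dtype=float32))
w7 orange n 95 (np.float32(26.089972), array([ 0.01542433, -0.05318039], dtype=float32)) ptr [(np.float64(284.4), 227), (np.float64(293.2), 233), (np.float64(294.3), 234), (np.float64(295.9), 235), (np.float64(297.0), 236), (np.float64(298.6), 237), (np.float64(299.6), 238), (np.float64(300.7), 239), (np.float64(301.8), 240), (np.float64(303.0), 241), (np.float64(304.7), 242), (np.float64(305.8), 243)]
(np.float32(24.799824), array([ 0.01105835, -0.0484458 ], dtype=float32))
```

The line fits put the mark at about 25.2° and the pointer at about 24.9°. The bark force comes to about 6.3 N along the tilted normal. I'll take one last check view before handing in.

Run:
```python
from h import *
snap('side','s2');look('w8')
print(np.abs(robot.observe()['qvel']).max())
a=cv2.imread('pics/s2.png')[190:340,230:400];cv2.imwrite('pics/s2c.png',cv2.resize(a,None,fx=4,fy=4,interpolation=cv2.INTER_CUBIC))
```

```text
9.85 [0.56685912 0.16814599 0.15956238] [0.79204169 3.19338223 1.06629922] [0.81840849 0.04728536 0.05877178] 0.03005174315835278
lean deg 24.991038913959052 yaw y 13.96387542608756 ytilt 0.0002477839798890602
TCP along n - R (h) 0.1056728050703044 foot ~ 0.006027194929695598 lateral t -0.01892765654127764
0.0009245851285459318
```

View pics/s2c.png

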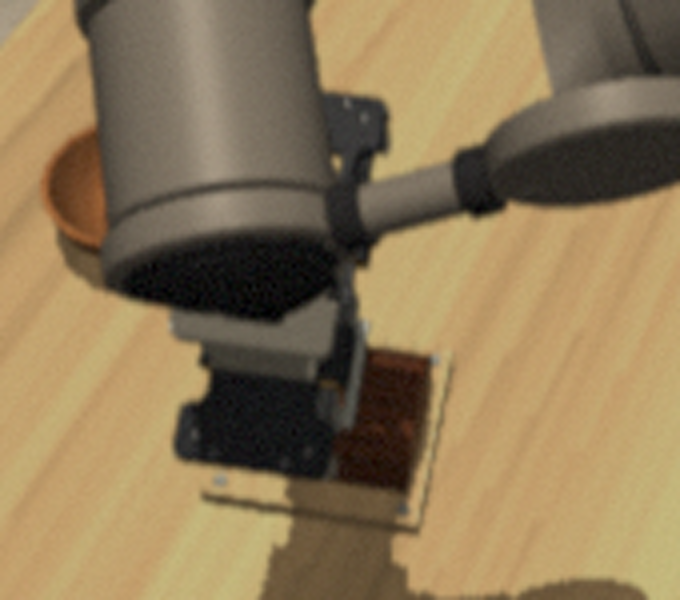

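View pics/w8c.png

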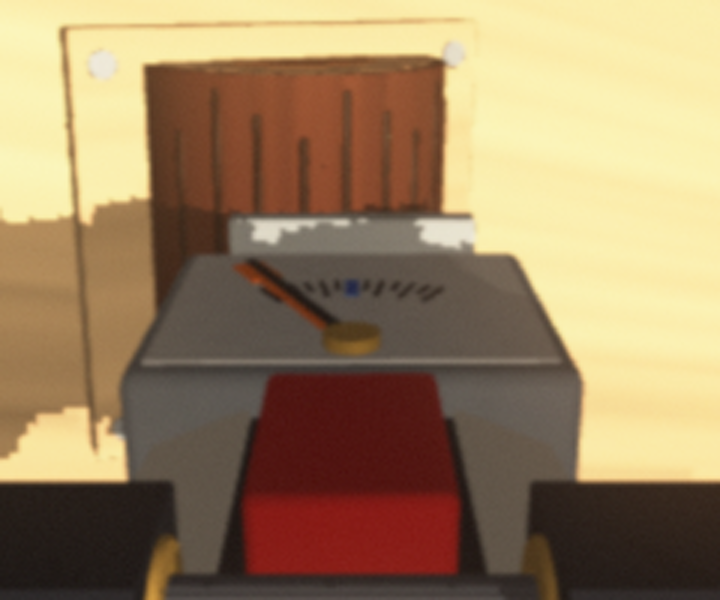

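The side view shows the arm leaning over the log, with the bowl still in its place. The wrist view is unchanged from before, with the pointer lying along the orange stripe.

```bash
python3 -c "
from h import *
robot.hand_in()"
```

```text
the job is handed in; nothing more can be done
```

I gripped the gauge by its red handle and pressed it level on the log top. I then rolled it sideways by about 25° with the foot kept in, and handed it in at about 9.9 s, still gripped and pressed.

Last checks before handing in:
- **Pointer against mark:** hand lean 25.0°. Line fits in the wrist view put the pointer at 24.8° and the mark at about 25.2°, with single fits from 24.8° to 26.1°. All are well inside the 4° allowed.
- **Foot:** about 6.0 mm in, worked out from the arm's pose; the foot itself was not read directly.
- **Force on the bark:** about 6 N by the wrist reading, close to the 6.8 N expected half-way. Single readings wandered by about 1 N.
- **Position on the log:** the rolling moved the sole about 19 mm sideways from the log's axis (31 mm allowed), and the dial faces along the log to within a couple of degrees.
- **Stillness:** the fastest joint was moving at less than 0.001 rad/s.
- **Bystanders:** the arm was never steered near them. The bowl was in place in the last side view; I did not measure the bottle and chuck again at the end.

In the last wrist pictures the pointer looks slightly to the upper right of the stripe. I take this as parallax, because the offset is even along its whole length and the two fitted directions agree.

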